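Take the burr out of a coffee grinder (left-hand nut)

ROBOT

A 6-joint arm with a two-finger parallel gripper is mounted at the origin on a cart in front of the work surface, level with it; the furniture and walls round the work are solid. World frame = base frame: x ahead of the robot, y to its left, z up, the work surface at z = 0. Lengths are in m, angles in degrees, forces in N, time in s.
With the tool pointing down it reaches from about 0.35 to 0.875 m from the base axis. Payload 4.2 kg.
Tool frame: the origin (TCP) lies midway between the tips of the shut fingers; the grasp point (between the pads) lies 19 mm behind it (r.pinch_z is the distance from the TCP to the grasp point, in m); z points along the fingers, y is the line along which they close (so a half turn about z gives the same grasp; the last joint's range is limited). The gripper opens to 87 mm and grips with 3 to 60 N. Pads are 19 mm wide; open, the fingers measure 117 mm over their backs; the gripper's body (75 mm by 190 mm) begins 51 mm behind the grasp point.
Start: joints at [84.488, 22.042, 0.453, 0, -68.411, -14.817], TCP at [0.217, 0.586, 0.223] pointing down, gripper open.
Joint ranges: [-179.83, 179.83], [-69.29, 118.12], [-61.27, 80.66], [-181.25, 117.63], [-171.15, -9.14], [-177.46, 177.46]. Speed limits (degrees/s): [159.86, 159.86, 180, 180, 180, 180].

INTERFACE

Orientations are given as a 3x3 rotation matrix whose columns are the frame's x, y, z axes.
In Python, from station import r, imaging, models gives the robot as it stands. The module is installed in compiled form; this text tells all that it offers.
- The arm moves only by the tool apply_moves, never from a script. Its argument "moves" is a list of rows, each a list of 2 entries, a list of its own where there are three numbers: the shift along the tool's x, y, z in m, then the turn about the tool's z in degrees. A call has 1 to 5 rows; each row shifts and turns the commanded pose from where the row before left it, along the tool's axes as they then stand; what a row does not reach is not made up. A row lasts 1/12 s, in which the tool goes at most 41.7 mm and 7.16 degrees, less where a joint would pass 70% of its speed; a pose out of reach is approached as far as the arm can. A call is refused whole if a number of a shift passes 0.0417 or a number of a turn 7.16, either way. A call with a gripper value outside its range is refused whole. "hand" is the finger opening in m, from 0 to 0.087, set as the call begins (left out, the last holds). The fingers move at their own pace and stop on an object; the grip force is fixed at half the most. Time passes only in rows, so rows that do not move let the fingers close. It gives the time, the measured TCP pose, the force, the opening and the grip force at its end, in the units of the state.
- r.sense(): the state, without advancing time (a new reading comes with each control period).
- imaging.capture(name): name is "scene" or "top" or "wrist"; returns a dict with "frame" (400x640x3 uint8, blue, green, red), "intrinsics" (3x3 intrinsics, pixels), "eye" and "orientation" of the camera in the world. Camera axes: x right, y down, z forward; pixel columns grow to the right and rows downward; lengths in m; the calibration is good to about 2 mm. A picture is of the moment at which its call begins. There is no depth.
- r.finish_job(): hands the job in; it is judged then, once.
Trained networks look in a picture, given as the dict that the camera call returned (one of the last four; its "shot" number tells which), for a name from the list of things; names that differ only in an ending like _2 or _b are one class to them, and where a whole thing is asked for, a point or a joint stands for the part that bears it (a point fixed in the world has none). Each returns a list of dicts, best first, with "confidence" (0 to 1); they miss things now and then, are a little off and sometimes report something else, mostly with a low value. They report only what shows in the picture. A call takes as long as a camera call. They do not tell look-alikes from the thing itself.
- models.cut_out(picture, target): "region" (400x640 bool, what is visible of it) and "extent" ([left, top, width, height] as shares, 0 to 1, of the picture: columns of its width, rows of its height, round what is visible of it).
- models.place_of(picture, target): "at" ([column, row] as shares, 0 to 1, of the picture: columns of its width, rows of its height: a listed point, or the origin of a listed thing).
The state is a dict: "time_s": time; "joints": joint angles; "joint_velocities": joint speeds; "effort": joint torques, N m; "tcp_pos": TCP position; "ee_rot": TCP orientation; "wrist_force": force on the tool from outside, world axes, zero at the start; "moment": the same for the moment, N m; "gripper_width": opening from 0.0 (shut) to 1.0 (fully open); "gripper_force": force on a finger pad.
Only numpy, scipy, OpenCV 4.12 (cv2) and the standard library are available. Lean on these libraries where they do the work, as an engineer would, in place of code of your own. Each camera call takes 0.05 s, during which the arm holds its last target. There are 200 camera calls.

TASK

Strip the coffee grinder for cleaning: the black cap nut that holds its burr down has a left-hand thread, so undo it clockwise as seen from above, letting it climb freely as it turns and never tightening it or straining its thread by holding it down, pulling it up or dragging it sideways. Put the nut in the blue dish, then lift the burr off the spindle and set it down gently on the dark tray, standing flat inside the rim. Leave the hopper and the brush jar alone, and do not push the dish or the tray about.

Things in the scene. Friction and masses are not known exactly. Their poses are not given: they have to be found in the camera images.
- grinder: Grey coffee grinder, hopper taken off, fixed to the worktop. 190 mm (its x) by 150 mm (y) by 150 mm tall; flat steel deck on top, on which only spindle, burr and nut stand. Origin: on the worktop straight under the spindle's axis, 10 mm in front of the body's centre; z up, its front (drawer, dial, switch) faces its -x.
- spindle_end (a point): Top centre of the upright steel spindle, 195 mm above the worktop; 24.5 mm over its thread ridges. It does not turn. Steep two-start LEFT-HAND thread: turned clockwise seen from above, the nut climbs (some mm in all, best followed by feel).
- nut: Black fluted cap nut, 37 mm across, 45 mm tall, 60 g. Origin: centre of its open underside, z up. Starts screwed on the spindle on top of the burr, origin about 180 mm above the worktop; it comes free after somewhere between 2 and 3 rad clockwise, and turning further does no harm. Two pins inside run in the thread with 3 mm of axial and 0.7 mm of side play.
- nut_grip (a point): Centre of the nut's finger bar, 36 mm above its origin. The bar is 36 mm long (nut x), 11 mm thick (nut y), from 25 to 45 mm above the origin; grasp it across its thickness from above (the round skirt below can be gripped too). A grip that holds its height or drags sideways as it turns, or lifts too soon, strains the thread: keep the wrist force under about 5 N.
- bar_mark (a point): Red mark on top of the nut's bar, 13.5 mm from the axis along the nut's x, 45 mm above its origin. Over 15 N between the nut and the grinder's thread is too much.
- burr: Dark steel toothed burr, a thick ring: 49 mm across at the foot (lowest 4 mm), 43 mm above it, 45 mm over the teeth, 24 mm tall, bore 29 mm, about 160 g. Origin: centre of its underside, z up. It stands round the spindle on a sprung flange, underside 155 mm above the worktop, 159.5 mm once the nut is off. Grasp it across its sides above the foot; lift it 41 mm or more to clear the spindle.
- flange (a joint): Sprung flange under the burr, in m: 0 = up against its stop, burr loose; -0.005 to -0.003 at the start, pressed down by burr and nut. Spring 600 N/m, 2.4 N left at the stop: the nut is pushed up against its thread with about 5 N at first and needs a turning moment of about 0.1 N m.
- dish: Shallow blue dish, 120 mm (its x) by 160 mm (its y), 24 mm tall, sloping sides, floor about 70 by 100 mm, 8 mm above the worktop. Loose. Origin: centre of its underside.
- tray: Dark flat tray, 105 mm (its x) by 285 mm (its y), floor 6 mm above the worktop, rim 12 mm high and 7 mm wide. Loose, 0.6 kg. Origin: centre of its underside.
- hopper: Clear plastic bean hopper, 123 mm across, 110 mm tall, standing upside down. Origin: centre of its underside. A bystander.
- brush_jar: Glass jar with a round wooden brush, 54 by 74 mm, 235 mm tall. Origin: centre of its underside. A bystander.
There are look-alikes about, which are no part of the job. There is more than one size of the nut; the job needs the smaller. Leave any pink look-alike of the burr alone.

How it is judged (in metres and radians):
On the way, in this order (a step that is already met when the one before it is completed fails the run):
1. the nut is off the spindle, the burr still on its seat (z of nut in the frame of grinder above 0.2 m and z of burr in the frame of grinder below 0.168 m and horizontal distance between burr and grinder below 0.01 m), for 0.1 s.
2. the nut lies in the blue dish, let go (horizontal distance between nut and dish below 0.06 m and z of nut in the frame of dish below 0.035 m and contact force between the fingers and nut below 0.05 N and horizontal distance between burr and grinder below 0.01 m), for 0.1 s.
At the end, for the whole second after the job is handed in: The nut lies at rest in the blue dish (within 60 mm of its centre) and the burr stands flat (tilt under 0.06 rad) and still on the tray's floor, within its rim (horizontal distance between nut and dish below 0.06 m and z of nut in the frame of dish below 0.035 m and x of burr in the frame of tray between -0.024 and 0.024 m and y of burr in the frame of tray between -0.114 and 0.114 m and z of burr in the frame of tray below 0.009 m and angle between burr's own z axis and vertical below 0.06 rad and linear speed of each of nut, burr, tray, dish below 0.02 m/s and angular speed of each of nut, burr, tray, dish below 0.2 rad/s); the robot touches nothing.
It fails at once if the nut is turned the wrong way and tightened (by more than 0.4 to 1 rad) (x of bar_mark in the frame of grinder below -0.003 m and y of bar_mark in the frame of grinder above 0.003 m and z of nut in the frame of grinder below 0.186 m and horizontal distance between nut and grinder below 0.01 m).
It fails at once if the thread is strained: over 15 N between nut and grinder (contact force between nut and grinder above 15 N).
It fails at once if the burr is dropped on the tray: faster than 0.5 m/s within 50 mm of it (z of burr in the frame of tray below 0.05 m and horizontal distance between burr and tray below 0.16 m and linear speed of burr above 0.5 m/s).
It fails at once if a bystander is shifted by more than 20 mm (distance of any of hopper, brush_jar from where it was at the start of the episode above 0.02 m).
It fails at once if the dish or tray is pushed by more than 40 mm (distance of any of dish, tray from where it was at the start of the episode above 0.04 m).
It also fails if it takes over 72 s, if anything falls off the work surface, if the arm or the gripper's body presses on something with over 40 N, if the wrist force passes 120 N, or if a joint passes its speed limit or range.

## Working session

There is one attempt and no reset: what is moved stays moved. The work goes in short steps, Python scripts to look and compute and a tool call to move; the robot and the scene stay as the last step left them, time stands still between calls to the robot, and variables do not carry over. Pictures are saved under pics/ and viewed, at most 10 in all, crops included, and the job is handed in when it is done.

Besides the shell and the picture viewer there is one more tool, called after "Request:" by a JSON object that holds its "fn" and its "kwargs". apply_moves: Moves the arm, as the interface text tells. Its arguments: {"type":"object","properties":{"moves":{"type":"array"},"hand":{"type":"number"}},"required":["moves"]}

```bash
mkdir -p pics
cat > h.py <<'E'
import numpy as np, cv2
from station import r, imaging, models
def ray(p,uv):
    K=np.array(p["intrinsics"]);R=np.array(p["orientation"])
    d=R@np.linalg.inv(K)@np.array([uv[0],uv[1],1.]);return np.array(p["eye"]),d
def at_z(p,uv,z):
    e,d=ray(p,uv);return e+d*(z-e[2])/d[2]
def proj(p,X):
    K=np.array(p["intrinsics"]);R=np.array(p["orientation"])
    q=K@(R.T@(np.array(X)-np.array(p["eye"])));return q[:2]/q[2]
def places(p,t,z,minc=0.15):
    out=[]
    for d in models.place_of(p,t):
        if d["confidence"]<minc: continue
        uv=np.array(d["at"])*[640,400]
        out.append((round(d["confidence"],2),uv.round(1).tolist(),at_z(p,uv,z).round(4).tolist()))
    return out
E
python3 - <<'E'
from h import *
s=imaging.capture("scene");t=imaging.capture("top")
cv2.imwrite("pics/scene.png",s["frame"]);cv2.imwrite("pics/top.png",t["frame"])
Z=dict(grinder=0,spindle_end=.195,nut=.18,nut_grip=.216,bar_mark=.225,burr=.155,dish=0,tray=0,hopper=0,brush_jar=0)
for n,p in(("scene",s),("top",t)):
    print(n,np.array(p["eye"]).round(3))
    for k,z in Z.items(): print(k,places(p,k,z))
x=r.sense();print({k:np.round(v,3).tolist() for k,v in x.items()},r.pinch_z)
E
```

```text
scene [-0.421 -0.508  0.674]
grinder [(0.82, [288.6, 248.9], [0.5063, 0.0248, 0.0])]
spindle_end [(0.73, [293.7, 196.2], [0.5031, 0.0046, 0.195]), (0.22, [294.9, 185.3], [0.5796, 0.0426, 0.195])]
nut [(0.7, [291.0, 198.7], [0.5118, 0.0188, 0.18]), (0.64, [343.9, 219.2], [0.4652, -0.176, 0.18])]
nut_grip [(0.9, [438.3, 267.1], [0.2973, -0.4551, 0.216]), (0.73, [294.3, 184.8], [0.5384, 0.0223, 0.216])]
bar_mark [(0.75, [290.7, 180.2], [0.5466, 0.0397, 0.225]), (0.68, [440.0, 262.3], [0.3029, -0.4563, 0.225])]
burr [(0.51, [296.1, 202.8], [0.5398, 0.016, 0.155]), (0.43, [177.7, 237.4], [0.2024, 0.1844, 0.155])]
dish [(0.73, [366.3, 276.0], [0.487, -0.2493, 0.0])]
tray [(0.62, [224.8, 232.5], [0.4918, 0.273, 0.0])]
hopper [(0.74, [343.4, 217.6], [0.7996, -0.0486, 0.0])]
brush_jar []
top [0.37  0.006 1.476]
grinder [(0.57, [318.5, 229.7], [0.5235, 0.0215, 0.0]), (0.45, [311.2, 170.9], [0.7412, 0.0474, 0.0])]
spindle_end [(0.58, [319.3, 221.0], [0.5305, 0.0168, 0.195])]
nut [(0.64, [320.2, 225.5], [0.518, 0.0142, 0.18]), (0.64, [442.3, 218.8], [0.5364, -0.375, 0.18])]
nut_grip [(0.66, [320
[... 490 characters left out ...]
.7822, -0.0578, 0.0]), (0.55, [317.4, 223.0], [0.5477, 0.0255, 0.0]), (0.45, [397.6, 239.8], [0.4848, -0.2626, 0.0])]
brush_jar [(0.8, [307.8, 173.2], [0.7327, 0.06, 0.0]), (0.59, [319.2, 223.0], [0.5477, 0.019, 0.0]), (0.57, [322.2, 223.6], [0.5454, 0.0082, 0.0])]
{'time_s': 1.1, 'joints': [84.487, 22.041, 0.454, 0.001, -68.41, -14.817], 'joint_velocities': [0.047, 0.049, 0.012, -0.028, -0.146, -0.005], 'effort': [0.001, -39.048, 18.762, 4.225, 0.015, -0.0], 'tcp_pos': [0.217, 0.586, 0.223], 'ee_rot': [[0.938, -0.347, 0.0], [-0.347, -0.938, 0.0], [-0.0, -0.0, -1.0]], 'wrist_force': [-0.854, -0.378, 0.38], 'moment': [-0.013, 0.007, 0.002], 'gripper_force': 0.0, 'gripper_width': 1.002} 0.0187
```

View pics/scene.png

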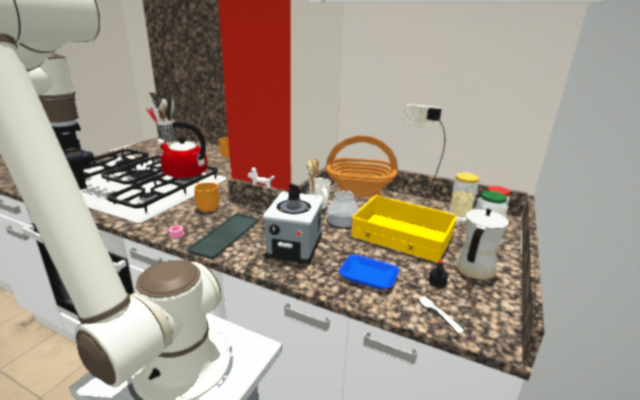

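View pics/top.png

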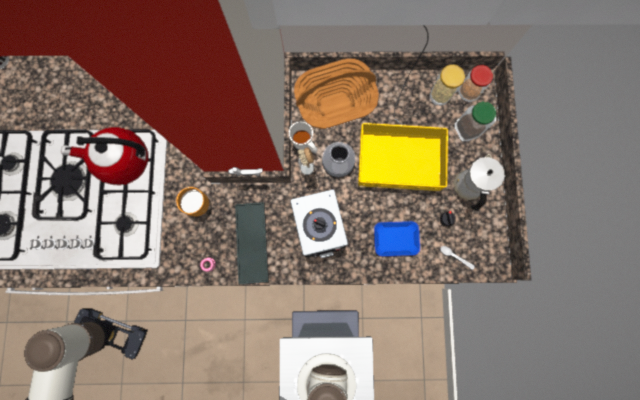

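Candidates. Nut: the small one on the grinder, top (320,222) / scene (294,190), and a larger loose look-alike at top (447,218) / scene (438,272). Burr: the dark one on the grinder, top (320,224), and a pink ring at top (207,264) / scene (176,231). I choose the nut and burr on the grinder and will move the wrist camera over it for a close check.

Request:
{"fn": "apply_moves", "kwargs": {"moves": [[[0, 0, -0.04], 0], [[0, 0, -0.04], 0], [[0, 0, -0.04], 0], [[0, 0, -0.04], 0], [[0.03, 0.027, 0], 0]], "hand": 0.087}}

```text
time_s: 1.52
tcp_pos: [0.2358, 0.5574, 0.3914]
ee_rot: [[0.939, -0.343, 0.006], [-0.343, -0.939, 0.018], [-0.001, -0.019, -1.0]]
wrist_force: [2.0, -0.1, 1.8]
gripper_width: 1.003
gripper_force: 0.0
```

Request:
{"fn": "apply_moves", "kwargs": {"moves": [[[0.03, 0.027, 0], 0], [[0.03, 0.027, 0], 0], [[0.03, 0.027, 0], 0], [[0.03, 0.027, 0], 0], [[0.03, 0.027, 0], 0]]}}

```text
time_s: 1.93
tcp_pos: [0.33, 0.3697, 0.3828]
ee_rot: [[0.938, -0.347, 0.0], [-0.347, -0.938, 0.001], [0.0, -0.001, -1.0]]
wrist_force: [1.4, 0.1, -0.0]
gripper_width: 1.001
gripper_force: 0.0
```

Request:
{"fn": "apply_moves", "kwargs": {"moves": [[[0.03, 0.027, 0], 0], [[0.03, 0.027, 0], 0], [[0.03, 0.027, 0], 0], [[0.03, 0.027, 0], 0], [[0.03, 0.027, 0], 0]]}}

```text
time_s: 2.35
tcp_pos: [0.4236, 0.191, 0.383]
ee_rot: [[0.938, -0.347, 0.001], [-0.347, -0.938, 0.001], [0.001, -0.001, -1.0]]
wrist_force: [0.9, -0.0, 0.1]
gripper_width: 1.0
gripper_force: 0.0
```

Request:
{"fn": "apply_moves", "kwargs": {"moves": [[[0.03, 0.027, 0], 0], [[0.03, 0.027, 0], 0], [[0.03, 0.027, 0], 0], [[0.03, 0.027, 0], 0], [[0, 0, 0], 0]]}}

```text
time_s: 2.77
tcp_pos: [0.5002, 0.0448, 0.3821]
ee_rot: [[0.935, -0.355, -0.0], [-0.355, -0.935, -0.002], [0.0, 0.002, -1.0]]
wrist_force: [0.5, 0.8, -0.2]
gripper_width: 1.002
gripper_force: 0.0
```

```bash
cat > look.py <<'E'
from h import *
import sys
def look(name):
    w=imaging.capture("wrist");cv2.imwrite(f"pics/{name}.png",w["frame"])
    for k,z in dict(grinder=0,spindle_end=.195,nut=.18,nut_grip=.216,bar_mark=.225,burr=.155).items(): print(k,places(w,k,z))
    x=r.sense();print(w["eye"],{k:np.round(x[k],4).tolist() for k in("time_s","tcp_pos","ee_rot","joints","wrist_force")})
    return w
E
python3 - <<'E'
from look import *
look("w1")
E
```

```text
grinder [(0.71, [331.0, 126.9], [0.5257, 0.0181, 0.0])]
spindle_end [(0.7, [333.2, 127.2], [0.5421, 0.0159, 0.195]), (0.34, [337.4, 146.2], [0.523, 0.0184, 0.195])]
nut [(0.59, [335.9, 139.9], [0.5275, 0.0177, 0.18])]
nut_grip [(0.59, [336.2, 147.9], [0.5249, 0.02, 0.216])]
bar_mark [(0.81, [324.1, 150.2], [0.5283, 0.0311, 0.225])]
burr [(0.63, [336.4, 139.2], [0.5248, 0.0169, 0.155]), (0.56, [143.3, 275.0], [0.4522, 0.3015, 0.155])]
[0.57445692 0.01738055 0.54420311] {'time_s': 3.1167, 'tcp_pos': [0.498, 0.0511, 0.3828], 'ee_rot': [[0.9385, -0.3452, 0.0004], [-0.3452, -0.9385, 0.0003], [0.0003, -0.0004, -1.0]], 'joints': [24.4747, 5.463, 0.8878, -0.0052, -85.3952, 45.3298], 'wrist_force': [0.0738, 0.2375, 0.9469]}
```

Run:
```python
import cv2
a=cv2.imread("pics/w1.png")
cv2.imwrite("pics/w1c.png",cv2.resize(a[60:260,210:460],None,fx=3,fy=3,interpolation=cv2.INTER_CUBIC))
```

```text
(no output)
```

View pics/w1c.png

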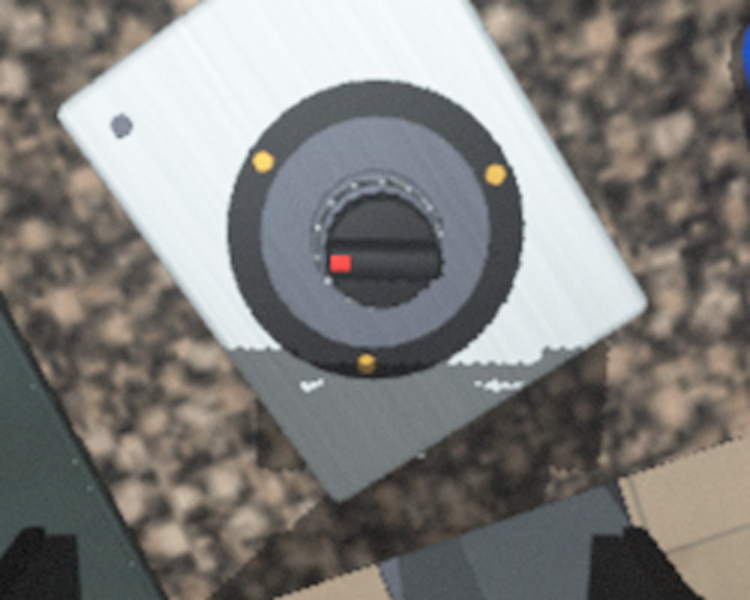

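The close crop confirms a black cap nut on the dark burr. Its red mark is at pixel (323.7,147.7) and its bar centre near (338,147). The bar runs left–right, along tool y, so the tool must turn 90°.

```bash
cat >> look.py <<'E'
def red(p,box=None):
    f=p["frame"].astype(int);m=((f[...,2]>150)&(f[...,1]<90)&(f[...,0]<90)).astype(np.uint8)
    n,l,s,c=cv2.connectedComponentsWithStats(m)
    return [(s[i,4],c[i].round(2).tolist(),at_z(p,c[i],.225).round(4).tolist()) for i in range(1,n) if s[i,4]>8]
E
python3 - <<'E'
from look import *
w=imaging.capture("wrist");print(red(w));print(at_z(w,(337.8,147.3),.225),np.array(w["orientation"]).round(3).tolist(),w["intrinsics"])
R=np.array(r.sense()["ee_rot"]);print("cam in tool",R.T@(np.array(w["eye"])-r.sense()["tcp_pos"]))
t=imaging.capture("top");print([x for x in red(t) if 250<x[1][0]<380])
print(places(t,"nut_grip",.216),places(t,"burr",.179))
for c in models.cut_out(t,"grinder")[:1]:
    print(c["confidence"],cv2.minAreaRect(np.argwhere(c["region"])[:,::-1].astype(np.float32)))
E
```

```text
[(np.int32(36), [329.42, 142.72], [0.5311, 0.0311, 0.225])]
[0.52443204 0.0252388  0.225     ] [[-0.346, -0.899, -0.267], [-0.938, 0.332, 0.099], [-0.0, 0.285, -0.959]] [[345.85055623   0.         320.96596014]
 [  0.         345.85055623 198.91966263]
 [  0.           0.           1.        ]]
cam in tool [ 0.07920628 -0.0003687  -0.1620754 ]
[]
[(0.66, [447.0, 219.4], [0.5298, -0.3788, 0.216]), (0.54, [317.2, 220.4], [0.5297, 0.0231, 0.216]), (0.19, [397.1, 240.0], [0.4673, -0.2217, 0.216])] [(0.57, [320.8, 224.4], [0.5216, 0.0123, 0.179])]
0.56 ((319.26470947265625, 225.05880737304688), (63.301795959472656, 46.081764221191406), 75.96376037597656)
```

Request:
{"fn": "apply_moves", "kwargs": {"moves": [[[0.0187, 0.0102, 0.02], 0], [[0.0187, 0.0102, 0.02], 0], [[0, 0, 0.02], -7], [[0, 0, 0.02], -7], [[0, 0, 0], -7]]}}

```text
time_s: 3.78
tcp_pos: [0.5242, 0.0176, 0.2978]
ee_rot: [[1.0, 0.017, -0.009], [0.017, -1.0, -0.001], [-0.009, 0.001, -1.0]]
wrist_force: [-0.7, -0.8, -1.0]
gripper_width: 0.998
gripper_force: 0.0
```

Request:
{"fn": "apply_moves", "kwargs": {"moves": [[[0, 0, 0], -7], [[0, 0, 0], -7], [[0, 0, 0], -7], [[0, 0, 0], -7], [[0, 0, 0], -7]]}}

```text
time_s: 4.2
tcp_pos: [0.5264, 0.0181, 0.3025]
ee_rot: [[0.809, 0.588, -0.0], [0.588, -0.809, -0.0], [-0.0, 0.0, -1.0]]
wrist_force: [0.2, 0.3, 0.3]
gripper_width: 0.999
gripper_force: 0.0
```

Request:
{"fn": "apply_moves", "kwargs": {"moves": [[[0, 0, 0], -7], [[0, 0, 0], -7], [[0, 0, 0], -7], [[0, 0, 0], -7], [[0, 0, 0], -6]]}}

```text
time_s: 4.62
tcp_pos: [0.5264, 0.0181, 0.3026]
ee_rot: [[0.341, 0.94, 0.0], [0.94, -0.341, -0.0], [-0.0, 0.0, -1.0]]
wrist_force: [0.5, 0.0, -0.3]
gripper_width: 0.997
gripper_force: 0.0
```

Request:
{"fn": "apply_moves", "kwargs": {"moves": [[[0, 0, 0], 0], [[0, 0, 0], 0], [[0, 0, 0], 0]]}}

```text
time_s: 4.87
tcp_pos: [0.5264, 0.018, 0.3026]
ee_rot: [[0.349, 0.937, 0.0], [0.937, -0.349, 0.0], [0.0, 0.0, -1.0]]
wrist_force: [0.6, -0.5, -0.2]
gripper_width: 1.001
gripper_force: 0.0
```

Run:
```python
from look import *
w=look("w2");print(red(w))
a=w["frame"];c=proj(w,[.526,.019,.21]);print(c)
x0,y0=int(max(0,c[0]-110)),int(max(0,c[1]-80))
print(x0,y0);cv2.imwrite("pics/w2c.png",cv2.resize(a[y0:y0+170,x0:x0+220],None,fx=3.5,fy=3.5,interpolation=cv2.INTER_CUBIC))
```

```text
grinder []
spindle_end []
nut [(0.83, [320.5, 190.5], [0.5271, 0.0192, 0.18])]
nut_grip [(0.58, [319.1, 204.8], [0.5257, 0.0183, 0.216])]
bar_mark [(0.85, [321.2, 195.8], [0.5306, 0.0268, 0.225])]
burr [(0.82, [322.7, 183.3], [0.529, 0.0186, 0.155])]
[0.55444958 0.09190866 0.46465404] {'time_s': 5.2167, 'tcp_pos': [0.5264, 0.0178, 0.3026], 'ee_rot': [[0.3478, 0.9376, 0.0], [0.9376, -0.3478, 0.0], [0.0, 0.0, -1.0]], 'joints': [19.6043, 9.603, -5.3107, 0.0003, -75.0849, 140.0429], 'wrist_force': [0.1106, 0.1373, 0.1601]}
[(np.int32(13), [320.77, 187.54], [0.5324, 0.0327, 0.225])]
[319.20228297 201.52720593]
209 121
```

View pics/w2c.png

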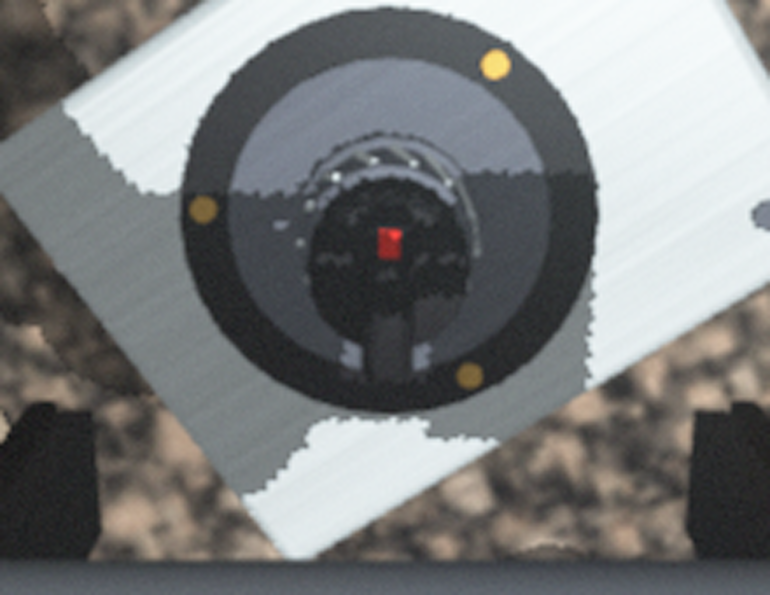

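The picture shows the bar upright in the image at column 320.4, the red mark at (320.4,190.4), and finger tips symmetric about column 322. Both yaw views agree on an axis near (0.5267,0.0181), so the tool is aligned. Next I descend, keeping the tips above the skirt top at z=0.205.

Request:
{"fn": "apply_moves", "kwargs": {"moves": [[[0, 0, 0.03], 0], [[0, 0, 0.03], 0], [[0, 0, 0.02], 0], [[0, 0, 0.008], 0], [[0, 0, 0.0046], 0]], "hand": 0.028}}

```text
time_s: 5.63
tcp_pos: [0.5259, 0.0176, 0.2088]
ee_rot: [[0.347, 0.938, -0.002], [0.938, -0.347, -0.001], [-0.002, -0.002, -1.0]]
wrist_force: [-0.5, -0.6, -0.2]
gripper_width: 0.704
gripper_force: 0.0
```

Request:
{"fn": "apply_moves", "kwargs": {"moves": [[[0, 0, 0], 0], [[0, 0, 0], 0], [[0, 0, 0], 0], [[0, 0, 0], 0]], "hand": 0.014}}

```text
time_s: 5.97
tcp_pos: [0.5271, 0.018, 0.2113]
ee_rot: [[0.347, 0.938, 0.003], [0.938, -0.347, 0.001], [0.002, 0.002, -1.0]]
wrist_force: [-0.9, -0.3, -0.2]
gripper_width: 0.403
gripper_force: 0.0
```

Request:
{"fn": "apply_moves", "kwargs": {"moves": [[[0, 0, 0], 0], [[0, 0, 0], 0]], "hand": 0.013}}

```text
time_s: 6.13
tcp_pos: [0.5266, 0.0179, 0.2106]
ee_rot: [[0.347, 0.938, 0.001], [0.938, -0.347, 0.0], [0.001, 0.001, -1.0]]
wrist_force: [-0.2, -0.6, -0.1]
gripper_width: 0.248
gripper_force: 0.0
```

Run:
```python
from look import *
for i in range(3):
    w=imaging.capture("wrist");x=r.sense()
    print({k:np.round(x[k],4).tolist() for k in("time_s","tcp_pos","wrist_force","moment","gripper_width","gripper_force")})
a=w["frame"];cv2.imwrite("pics/w3c.png",cv2.resize(a[140:400,180:460],None,fx=2.3,fy=2.3,interpolation=cv2.INTER_CUBIC))
```

```text
{'time_s': 6.1833, 'tcp_pos': [0.5265, 0.0179, 0.2104], 'wrist_force': [-0.1223, 0.3739, -0.1796], 'moment': [-0.0889, -0.101, -0.0108], 'gripper_width': 0.2101, 'gripper_force': 0.0}
{'time_s': 6.2333, 'tcp_pos': [0.5265, 0.0178, 0.2103], 'wrist_force': [0.7416, 0.1814, 0.1312], 'moment': [-0.0829, -0.0996, -0.0292], 'gripper_width': 0.1859, 'gripper_force': 0.0}
{'time_s': 6.2833, 'tcp_pos': [0.5264, 0.0179, 0.2102], 'wrist_force': [-0.6275, -0.0014, 0.2832], 'moment': [-0.0394, -0.0791, 0.0516], 'gripper_width': 0.1753, 'gripper_force': 0.0}
```

View pics/w3c.png

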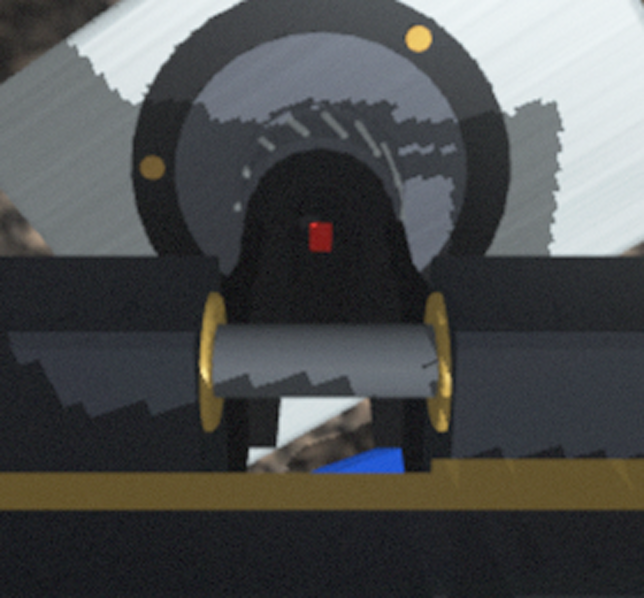

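The fingers straddle the bar, with the red mark at crop (320,237) and the hinge pins at 212 and 438, so it sits within about 1 mm of centre. I'll close in small steps and read the side force.

Request:
{"fn": "apply_moves", "kwargs": {"moves": [[[0, 0, 0], 0], [[0, 0, 0], 0], [[0, 0, 0], 0]], "hand": 0.012}}

```text
time_s: 6.53
tcp_pos: [0.5261, 0.0179, 0.21]
ee_rot: [[0.347, 0.938, -0.001], [0.938, -0.347, -0.0], [-0.0, -0.001, -1.0]]
wrist_force: [-1.6, 0.5, 1.9]
gripper_width: 0.146
gripper_force: 0.7
```

```bash
cat > st.py <<'E'
from h import *
x=r.sense();R=np.array(x["ee_rot"])
print({k:np.round(x[k],4).tolist() for k in("time_s","tcp_pos","wrist_force","moment","gripper_width","gripper_force")},"F tool",(R.T@np.array(x["wrist_force"])).round(2),"w mm",round(x["gripper_width"]*87,2),"j6",round(x["joints"][5],1))
E
python3 st.py
```

```text
{'time_s': 6.5333, 'tcp_pos': [0.5261, 0.0179, 0.21], 'wrist_force': [-1.5884, 0.4751, 1.9201], 'moment': [0.0541, 0.2974, -0.0091], 'gripper_width': 0.1457, 'gripper_force': 0.7397} F tool [-0.11 -1.66 -1.92] w mm 12.67 j6 140.1
```

Request:
{"fn": "apply_moves", "kwargs": {"moves": [[[0, -0.0007, -0.0003], 0], [[0, 0, 0], 0], [[0, 0, 0], 0]], "hand": 0.0115}}

```text
time_s: 6.78
tcp_pos: [0.5256, 0.0181, 0.2102]
ee_rot: [[0.347, 0.938, -0.0], [0.938, -0.347, -0.0], [-0.0, -0.0, -1.0]]
wrist_force: [-1.2, 0.9, 0.5]
gripper_width: 0.131
gripper_force: 0.5
```

```bash
python3 st.py
```

```text
{'time_s': 6.7833, 'tcp_pos': [0.5256, 0.0181, 0.2102], 'wrist_force': [-1.2383, 0.9331, 0.4551], 'moment': [0.0638, 0.0903, 0.0232], 'gripper_width': 0.1314, 'gripper_force': 0.5048} F tool [ 0.44 -1.49 -0.45] w mm 11.43 j6 140.0
```

Request:
{"fn": "apply_moves", "kwargs": {"moves": [[[0, -0.0004, 0], 0], [[0, 0, 0], 0], [[0, 0, 0], 0]], "hand": 0.011}}

```text
time_s: 7.03
tcp_pos: [0.5254, 0.0182, 0.2102]
ee_rot: [[0.347, 0.938, 0.0], [0.938, -0.347, -0.0], [-0.0, 0.0, -1.0]]
wrist_force: [-0.8, -0.8, -0.0]
gripper_width: 0.128
gripper_force: 3.8
```

```bash
python3 st.py
```

```text
{'time_s': 7.0333, 'tcp_pos': [0.5254, 0.0182, 0.2102], 'wrist_force': [-0.8146, -0.7912, -0.0286], 'moment': [-0.07, -0.0126, -0.0253], 'gripper_width': 0.1284, 'gripper_force': 3.839} F tool [-1.02 -0.49  0.03] w mm 11.17 j6 140.0
```

Request:
{"fn": "apply_moves", "kwargs": {"moves": [[[0, 0, 0], 0], [[0, 0, 0], 0]], "hand": 0.008}}

```text
time_s: 7.2
tcp_pos: [0.5254, 0.0182, 0.2102]
ee_rot: [[0.347, 0.938, 0.0], [0.938, -0.347, -0.0], [-0.0, 0.0, -1.0]]
wrist_force: [-0.5, 0.4, -0.6]
gripper_width: 0.121
gripper_force: 29.9
```

Request:
{"fn": "apply_moves", "kwargs": {"moves": [[[0, 0, -0.0001], 3], [[0, 0, -0.0001], 3], [[0, 0, -0.0002], 3]]}}

```text
time_s: 7.45
tcp_pos: [0.5255, 0.0182, 0.2106]
ee_rot: [[0.492, 0.871, 0.0], [0.871, -0.492, -0.0], [0.0, 0.0, -1.0]]
wrist_force: [-0.4, 0.5, -1.7]
gripper_width: 0.124
gripper_force: 29.9
```

```bash
python3 st.py
```

```text
{'time_s': 7.45, 'tcp_pos': [0.5255, 0.0182, 0.2106], 'wrist_force': [-0.3789, 0.475, -1.6568], 'moment': [-0.1294, -0.1574, 0.0427], 'gripper_width': 0.1239, 'gripper_force': 29.9468} F tool [ 0.23 -0.56  1.66] w mm 10.78 j6 130.9
```

Request:
{"fn": "apply_moves", "kwargs": {"moves": [[[0, 0, 0], 5], [[0, 0, 0], 5], [[0, 0, -0.0001], 5]]}}

```text
time_s: 7.7
tcp_pos: [0.5257, 0.0182, 0.2111]
ee_rot: [[0.702, 0.713, 0.001], [0.713, -0.702, -0.0], [0.001, 0.001, -1.0]]
wrist_force: [-0.2, -0.2, 0.3]
gripper_width: 0.12
gripper_force: 29.9
```

```bash
python3 st.py
```

```text
{'time_s': 7.7, 'tcp_pos': [0.5257, 0.0182, 0.2111], 'wrist_force': [-0.1776, -0.1826, 0.3179], 'moment': [-0.1374, -0.0648, 0.0191], 'gripper_width': 0.1202, 'gripper_force': 29.9401} F tool [-0.25  0.   -0.32] w mm 10.46 j6 115.7
```

Request:
{"fn": "apply_moves", "kwargs": {"moves": [[[0, 0, -0.0002], 5], [[0, 0, -0.0002], 5], [[0, 0, -0.0002], 5], [[0, 0, -0.0002], 5]]}}

```text
time_s: 8.03
tcp_pos: [0.5258, 0.0182, 0.2119]
ee_rot: [[0.903, 0.43, 0.001], [0.43, -0.903, -0.0], [0.001, 0.001, -1.0]]
wrist_force: [0.7, 0.5, 0.1]
gripper_width: 0.121
gripper_force: 29.9
```

```bash
python3 st.py
```

```text
{'time_s': 8.0333, 'tcp_pos': [0.5258, 0.0182, 0.2119], 'wrist_force': [0.7006, 0.506, 0.1478], 'moment': [-0.1521, -0.0346, -0.0161], 'gripper_width': 0.121, 'gripper_force': 29.9381} F tool [ 0.85 -0.16 -0.15] w mm 10.53 j6 95.7
```

Request:
{"fn": "apply_moves", "kwargs": {"moves": [[[0, 0, -0.0002], 5], [[0, 0, -0.0002], 5], [[0, 0, -0.0002], 5], [[0, 0, -0.0002], 5], [[0, 0, -0.0002], 5]]}}

```text
time_s: 8.45
tcp_pos: [0.5257, 0.0182, 0.2128]
ee_rot: [[1.0, 0.008, 0.001], [0.008, -1.0, -0.0], [0.001, 0.0, -1.0]]
wrist_force: [-0.3, -0.1, 0.0]
gripper_width: 0.121
gripper_force: 29.9
```

```bash
python3 st.py
```

```text
{'time_s': 8.45, 'tcp_pos': [0.5257, 0.0182, 0.2128], 'wrist_force': [-0.2556, -0.145, 0.0435], 'moment': [-0.071, -0.0399, -0.0023], 'gripper_width': 0.1214, 'gripper_force': 29.9368} F tool [-0.26  0.14 -0.04] w mm 10.56 j6 70.7
```

Request:
{"fn": "apply_moves", "kwargs": {"moves": [[[0, 0, -0.0002], 5], [[0, 0, -0.0002], 5], [[0, 0, -0.0002], 5], [[0, 0, -0.0002], 5], [[0, 0, -0.0002], 5]]}}

```text
time_s: 8.87
tcp_pos: [0.5255, 0.0182, 0.2136]
ee_rot: [[0.909, -0.416, 0.0], [-0.416, -0.909, -0.0], [0.0, -0.0, -1.0]]
wrist_force: [0.1, 0.7, -0.7]
gripper_width: 0.123
gripper_force: 29.9
```

```bash
python3 st.py
```

```text
{'time_s': 8.8667, 'tcp_pos': [0.5255, 0.0182, 0.2136], 'wrist_force': [0.054, 0.6841, -0.6627], 'moment': [-0.0203, 0.0159, -0.0079], 'gripper_width': 0.123, 'gripper_force': 29.9347} F tool [-0.24 -0.64  0.66] w mm 10.7 j6 45.7
```

Request:
{"fn": "apply_moves", "kwargs": {"moves": [[[0, 0, -0.0002], 5], [[0, 0, -0.0001], 5], [[0, 0, -0.0002], 5], [[0, 0, -0.0001], 5], [[0, 0, -0.0002], 5]]}}

```text
time_s: 9.28
tcp_pos: [0.5254, 0.0182, 0.2143]
ee_rot: [[0.649, -0.761, 0.0], [-0.761, -0.649, -0.0], [0.0, -0.0, -1.0]]
wrist_force: [0.3, -0.2, -0.1]
gripper_width: 0.126
gripper_force: 29.9
```

```bash
python3 st.py
```

```text
{'time_s': 9.2833, 'tcp_pos': [0.5254, 0.0182, 0.2143], 'wrist_force': [0.2515, -0.1901, -0.06], 'moment': [0.0575, 0.0025, 0.0292], 'gripper_width': 0.1257, 'gripper_force': 29.9347} F tool [ 0.31 -0.07  0.06] w mm 10.94 j6 20.7
```

Request:
{"fn": "apply_moves", "kwargs": {"moves": [[[0, 0, -0.0002], 5], [[0, 0, -0.0002], 5], [[0, 0, -0.0001], 5], [[0, 0, -0.0002], 5], [[0, 0, -0.0002], 5]]}}

```text
time_s: 9.7
tcp_pos: [0.5255, 0.0182, 0.2152]
ee_rot: [[0.266, -0.964, 0.0], [-0.964, -0.266, -0.0], [0.0, -0.0, -1.0]]
wrist_force: [-0.3, 0.1, -1.7]
gripper_width: 0.126
gripper_force: 29.9
```

```bash
python3 st.py
```

```text
{'time_s': 9.7, 'tcp_pos': [0.5255, 0.0182, 0.2152], 'wrist_force': [-0.2871, 0.1223, -1.7099], 'moment': [0.0605, -0.0412, -0.0613], 'gripper_width': 0.1262, 'gripper_force': 29.9346} F tool [-0.19  0.24  1.71] w mm 10.98 j6 -4.3
```

Request:
{"fn": "apply_moves", "kwargs": {"moves": [[[0, 0, -0.0001], 5], [[0, 0, -0.0001], 5], [[0, 0, -0.0001], 5], [[0, 0, -0.0001], 5], [[0, 0, -0.0001], 5]]}}

```text
time_s: 10.12
tcp_pos: [0.5254, 0.0182, 0.2157]
ee_rot: [[-0.166, -0.986, 0.0], [-0.986, 0.166, 0.0], [-0.0, -0.0, -1.0]]
wrist_force: [-0.2, -0.6, -0.5]
gripper_width: 0.123
gripper_force: 29.9
```

Request:
{"fn": "apply_moves", "kwargs": {"moves": [[[0, 0, -0.0001], 5], [[0, 0, -0.0001], 5], [[0, 0, -0.0001], 5], [[0, 0, -0.0001], 5], [[0, 0, -0.0001], 5]]}}

```text
time_s: 10.53
tcp_pos: [0.5254, 0.0183, 0.2165]
ee_rot: [[-0.567, -0.824, 0.0], [-0.824, 0.567, 0.0], [-0.0, -0.0, -1.0]]
wrist_force: [-0.7, -0.1, 1.2]
gripper_width: 0.127
gripper_force: 29.9
```

```bash
python3 st.py
```

```text
{'time_s': 10.5333, 'tcp_pos': [0.5254, 0.0183, 0.2165], 'wrist_force': [-0.6734, -0.0549, 1.2113], 'moment': [0.1966, 0.0911, 0.0323], 'gripper_width': 0.1269, 'gripper_force': 29.9431} F tool [ 0.43  0.52 -1.21] w mm 11.04 j6 -54.3
```

Request:
{"fn": "apply_moves", "kwargs": {"moves": [[[0, 0, -0.0003], 3], [[0, 0, -0.0003], 3], [[0, 0, -0.0003], 3], [[0, 0, -0.0003], 3]]}}

```text
time_s: 10.87
tcp_pos: [0.5254, 0.0183, 0.2175]
ee_rot: [[-0.725, -0.689, 0.0], [-0.689, 0.725, 0.0], [-0.0, -0.0, -1.0]]
wrist_force: [-0.5, -0.2, -1.1]
gripper_width: 0.125
gripper_force: 29.9
```

```bash
python3 st.py
```

```text
{'time_s': 10.8667, 'tcp_pos': [0.5254, 0.0183, 0.2175], 'wrist_force': [-0.49, -0.1696, -1.1169], 'moment': [0.1063, -0.107, -0.017], 'gripper_width': 0.1252, 'gripper_force': 29.9367} F tool [0.47 0.21 1.12] w mm 10.89 j6 -66.2
```

Request:
{"fn": "apply_moves", "kwargs": {"moves": [[[0, 0, -0.0004], 3], [[0, 0, -0.0004], 3], [[0, 0, -0.0004], 3], [[0, 0, -0.0004], 3]]}}

```text
time_s: 11.2
tcp_pos: [0.5254, 0.0182, 0.219]
ee_rot: [[-0.852, -0.523, 0.0], [-0.523, 0.852, 0.0], [-0.0, -0.0, -1.0]]
wrist_force: [-0.3, 0.4, -0.9]
gripper_width: 0.122
gripper_force: 29.9
```

```bash
python3 st.py
```

```text
{'time_s': 11.2, 'tcp_pos': [0.5254, 0.0182, 0.219], 'wrist_force': [-0.2937, 0.3537, -0.9092], 'moment': [0.0843, -0.1806, -0.0075], 'gripper_width': 0.1221, 'gripper_force': 29.9367} F tool [0.07 0.46 0.91] w mm 10.62 j6 -78.2
```

Request:
{"fn": "apply_moves", "kwargs": {"moves": [[[0, 0, -0.0005], 2], [[0, 0, -0.0005], 2], [[0, 0, -0.0005], 2], [[0, 0, -0.0005], 2]]}}

```text
time_s: 11.53
tcp_pos: [0.5254, 0.0182, 0.221]
ee_rot: [[-0.917, -0.4, 0.0], [-0.4, 0.917, -0.0], [-0.0, -0.0, -1.0]]
wrist_force: [-0.0, -0.0, -0.7]
gripper_width: 0.126
gripper_force: 29.9
```

```bash
python3 st.py
```

```text
{'time_s': 11.5333, 'tcp_pos': [0.5254, 0.0182, 0.221], 'wrist_force': [-0.0438, -0.0359, -0.7236], 'moment': [0.0711, -0.1377, -0.0444], 'gripper_width': 0.1264, 'gripper_force': 29.9374} F tool [ 0.05 -0.02  0.72] w mm 11.0 j6 -86.1
```

Only the nut's weight is felt after 3.5 mm of extra lift, so it is free. Next I lift it straight up and carry it to the dish.

Request:
{"fn": "apply_moves", "kwargs": {"moves": [[[0, 0, -0.001], 0], [[0, 0, -0.002], 0], [[0, 0, -0.003], 0], [[0, 0, -0.004], 0], [[0, 0, -0.005], 0]]}}

```text
time_s: 11.95
tcp_pos: [0.5253, 0.0182, 0.2364]
ee_rot: [[-0.916, -0.402, -0.0], [-0.402, 0.916, -0.0], [0.0, 0.0, -1.0]]
wrist_force: [0.0, 0.1, -1.2]
gripper_width: 0.123
gripper_force: 29.9
```

Request:
{"fn": "apply_moves", "kwargs": {"moves": [[[0, 0, -0.01], 0], [[0, 0, -0.015], 0], [[0, 0, -0.02], 0], [[0, 0, -0.02], 0], [[0.009, -0.015, 0], 0]]}}

```text
time_s: 12.37
tcp_pos: [0.5258, 0.0022, 0.3066]
ee_rot: [[-0.914, -0.405, 0.01], [-0.405, 0.915, 0.001], [-0.01, -0.003, -1.0]]
wrist_force: [1.1, -0.9, -0.6]
gripper_width: 0.126
gripper_force: 29.9
```

```bash
python3 st.py;python3 - <<'E'
from h import *
t=imaging.capture("top")
for k,z in dict(dish=0,burr=.1595,tray=0,nut=.27,nut_grip=.3).items(): print(k,places(t,k,z))
for k in("dish","tray"):
    c=models.cut_out(t,k)[0];print(k,cv2.minAreaRect(np.argwhere(c["region"])[:,::-1].astype(np.float32)))
E
```

```text
{'time_s': 12.3667, 'tcp_pos': [0.5258, 0.0022, 0.3066], 'wrist_force': [1.0774, -0.9458, -0.5896], 'moment': [0.0424, -0.2341, 0.0066], 'gripper_width': 0.1263, 'gripper_force': 29.9402} F tool [-0.6 -1.3  0.6] w mm 10.99 j6 -84.2
dish [(0.62, [395.5, 238.7], [0.4887, -0.2551, 0.0])]
burr [(0.48, [204.5, 266.2], [0.394, 0.3803, 0.1595])]
tray [(0.51, [253.1, 244.8], [0.4711, 0.2555, 0.0])]
nut [(0.63, [445.4, 216.0], [0.5331, -0.3582, 0.27])]
nut_grip [(0.6, [449.9, 220.1], [0.5169, -0.3616, 0.3])]
dish ((397.0, 238.5), (33.0, 44.0), 90.0)
tray ((242.0, 243.0), (80.0, 14.0), 90.0)
```

Request:
{"fn": "apply_moves", "kwargs": {"moves": [[[0.019, -0.032, 0], 0], [[0.019, -0.032, 0], 0], [[0.019, -0.032, 0], 0], [[0.019, -0.032, 0], 0], [[0.019, -0.032, 0], 0]]}}

```text
time_s: 13.18
tcp_pos: [0.5, -0.185, 0.3009]
ee_rot: [[-0.915, -0.403, -0.0], [-0.403, 0.915, -0.0], [0.0, 0.0, -1.0]]
wrist_force: [1.1, 0.4, -0.2]
gripper_width: 0.121
gripper_force: 29.9
```

Request:
{"fn": "apply_moves", "kwargs": {"moves": [[[0.019, -0.032, 0], 0], [[0.019, -0.032, 0], 0], [[0, 0, 0.03], 0], [[0, 0, 0.03], 0], [[0, 0, 0.03], 0]]}}

```text
time_s: 13.6
tcp_pos: [0.4911, -0.2584, 0.2099]
ee_rot: [[-0.917, -0.4, 0.001], [-0.4, 0.917, 0.0], [-0.001, -0.0, -1.0]]
wrist_force: [0.3, 0.8, -0.3]
gripper_width: 0.126
gripper_force: 29.9
```

Request:
{"fn": "apply_moves", "kwargs": {"moves": [[[0, 0, 0.03], 0], [[0, 0, 0.03], 0], [[0, 0, 0.03], 0], [[0, 0, 0.02], 0], [[0, 0, 0], 0]]}}

```text
time_s: 14.02
tcp_pos: [0.4879, -0.2564, 0.0961]
ee_rot: [[-0.916, -0.401, -0.01], [-0.401, 0.916, 0.003], [0.008, 0.007, -1.0]]
wrist_force: [-0.4, 0.5, -1.2]
gripper_width: 0.121
gripper_force: 29.9
```

Run:
```python
from h import *
for n in("top","scene"):
    t=imaging.capture(n)
    print(places(t,"dish",0),places(t,"nut",.06),places(t,"tray",0))
x=r.sense();print(np.round(x["tcp_pos"],4),x["wrist_force"])
```

```text
[(0.89, [396.8, 240.6], [0.4819, -0.2595, 0.0]), (0.48, [252.5, 244.8], [0.4712, 0.2578, 0.0])] [(0.63, [443.2, 221.4], [0.5427, -0.4128, 0.06])] [(0.8, [250.3, 248.2], [0.4591, 0.2653, 0.0])]
[(0.88, [366.8, 276.1], [0.4872, -0.2509, 0.0])] [(0.79, [437.5, 283.9], [0.4626, -0.4489, 0.06]), (0.65, [371.5, 255.4], [0.509, -0.2527, 0.06])] [(0.95, [227.7, 234.7], [0.4847, 0.2549, 0.0])]
[ 0.492  -0.2578  0.1025] [ 0.36653002 -0.04904677 -0.17590465]
```

Request:
{"fn": "apply_moves", "kwargs": {"moves": [[[0.003, 0, 0.02], 0], [[0, 0, 0.02], 0], [[0, 0, 0.012], 0], [[0, 0, 0.005], 0], [[0, 0, 0.002], 0]]}}

```text
time_s: 14.83
tcp_pos: [0.4883, -0.2589, 0.0418]
ee_rot: [[-0.916, -0.402, -0.001], [-0.402, 0.916, 0.0], [0.001, 0.0, -1.0]]
wrist_force: [-0.9, -0.3, -1.0]
gripper_width: 0.123
gripper_force: 29.9
```

Request:
{"fn": "apply_moves", "kwargs": {"moves": [[[0, 0, 0.001], 0], [[0, 0, 0.001], 0], [[0, 0, 0.001], 0]]}}

```text
time_s: 15.08
tcp_pos: [0.4893, -0.2591, 0.04]
ee_rot: [[-0.916, -0.402, 0.002], [-0.402, 0.916, -0.001], [-0.002, -0.001, -1.0]]
wrist_force: [0.1, -0.8, -0.1]
gripper_width: 0.128
gripper_force: 29.9
```

```bash
python3 st.py
```

```text
{'time_s': 15.0833, 'tcp_pos': [0.4893, -0.2591, 0.04], 'wrist_force': [0.0512, -0.767, -0.0912], 'moment': [0.0486, -0.1505, -0.036], 'gripper_width': 0.1276, 'gripper_force': 29.9388} F tool [ 0.26 -0.72  0.09] w mm 11.1 j6 -55.2
```

Request:
{"fn": "apply_moves", "kwargs": {"moves": [[[0, 0, 0.001], 0], [[0, 0, 0], 0]]}}

```text
time_s: 15.25
tcp_pos: [0.4887, -0.2589, 0.0384]
ee_rot: [[-0.916, -0.401, 0.001], [-0.401, 0.916, -0.0], [-0.001, -0.0, -1.0]]
wrist_force: [-0.4, 0.0, -1.4]
gripper_width: 0.123
gripper_force: 29.9
```

Request:
{"fn": "apply_moves", "kwargs": {"moves": [[[0, 0, 0], 0], [[0, 0, 0], 0], [[0, 0, 0], 0]], "hand": 0.025}}

```text
time_s: 15.5
tcp_pos: [0.4887, -0.259, 0.0383]
ee_rot: [[-0.916, -0.402, 0.001], [-0.402, 0.916, -0.0], [-0.0, -0.0, -1.0]]
wrist_force: [-0.3, 0.0, -0.2]
gripper_width: 0.252
gripper_force: 0.0
```

Request:
{"fn": "apply_moves", "kwargs": {"moves": [[[0, 0, -0.01], 0], [[0, 0, -0.02], 0], [[0, 0, -0.04], 0], [[0, 0, -0.04], 0], [[0, 0, -0.04], 0]]}}

```text
time_s: 15.92
tcp_pos: [0.488, -0.2589, 0.1905]
ee_rot: [[-0.916, -0.402, -0.0], [-0.402, 0.916, -0.0], [0.0, -0.0, -1.0]]
wrist_force: [1.9, 1.2, -0.2]
gripper_width: 0.287
gripper_force: 0.0
```

Run:
```python
from look import *
t=imaging.capture("wrist");cv2.imwrite("pics/w4.png",t["frame"])
print(places(t,"dish",0),places(t,"nut",.008))
x=r.sense();print(np.round(x["tcp_pos"],4),x["wrist_force"],x["joints"],x["time_s"],x["gripper_width"])
```

```text
[(0.7, [323.3, 177.9], [0.4914, -0.2553, 0.0])] [(0.96, [135.1, 162.8], [0.5515, -0.4364, 0.008]), (0.58, [321.2, 175.2], [0.4879, -0.2592, 0.008])]
[ 0.4907 -0.2595  0.193 ] [-0.33293469  0.42079899 -1.11879998] [-1.11225576e+01  1.63316054e+01 -1.24906724e+01  4.49587018e-02
 -6.06004883e+01 -5.52062481e+01] 16.0667 0.2867604284098437
```

View pics/w4.png

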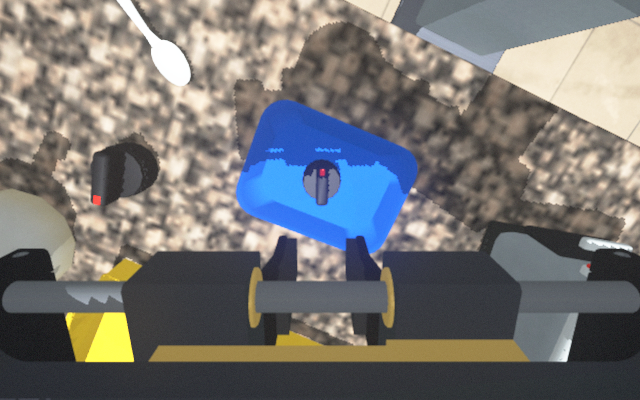

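The nut sits in the blue dish at (321,178), released. The larger look-alike lies outside at (122,170). Next I rise, move back above the spindle axis (0.5255, 0.0182), and turn the fingers along world x.

Request:
{"fn": "apply_moves", "kwargs": {"moves": [[[0, 0, -0.036], 0], [[0, 0, -0.036], 0], [[0, 0, -0.036], 0], [[-0.018, 0.03, 0], 0], [[-0.018, 0.03, 0], 0]], "hand": 0.087}}

```text
time_s: 16.48
tcp_pos: [0.4977, -0.1898, 0.2976]
ee_rot: [[-0.917, -0.398, 0.003], [-0.398, 0.917, -0.0], [-0.003, -0.001, -1.0]]
wrist_force: [-0.3, 0.7, -1.9]
gripper_width: 0.581
gripper_force: 0.0
```

Request:
{"fn": "apply_moves", "kwargs": {"moves": [[[-0.018, 0.03, 0], 0], [[-0.018, 0.03, 0], 0], [[-0.018, 0.03, 0], 0], [[-0.018, 0.03, 0], 0], [[-0.018, 0.03, 0], 0]]}}

```text
time_s: 16.9
tcp_pos: [0.5187, -0.0144, 0.2952]
ee_rot: [[-0.916, -0.401, -0.002], [-0.401, 0.916, -0.0], [0.002, 0.001, -1.0]]
wrist_force: [0.9, -0.3, 0.3]
gripper_width: 0.95
gripper_force: 0.0
```

Request:
{"fn": "apply_moves", "kwargs": {"moves": [[[-0.018, 0.03, 0], 0], [[0, 0, 0], -7], [[0, 0, 0], -7], [[0, 0, 0], -7], [[0, 0, 0], -7]]}}

```text
time_s: 17.32
tcp_pos: [0.5233, 0.0191, 0.2948]
ee_rot: [[-0.615, -0.789, -0.003], [-0.789, 0.615, -0.001], [0.002, 0.002, -1.0]]
wrist_force: [-0.8, -0.4, 0.3]
gripper_width: 1.001
gripper_force: 0.0
```

Request:
{"fn": "apply_moves", "kwargs": {"moves": [[[0, 0, 0], -7], [[0, 0, 0], -7], [[0, 0, 0], -7], [[0, 0, 0], -7], [[0, 0, 0], -7]]}}

```text
time_s: 17.73
tcp_pos: [0.5233, 0.0186, 0.2949]
ee_rot: [[-0.052, -0.999, -0.003], [-0.999, 0.052, -0.0], [0.001, 0.003, -1.0]]
wrist_force: [-0.3, 0.3, -0.9]
gripper_width: 1.004
gripper_force: 0.0
```

Request:
{"fn": "apply_moves", "kwargs": {"moves": [[[0, 0, 0], -3], [[0, 0, 0], 0], [[0, 0, 0], 0], [[0, 0, 0], 0]]}}

```text
time_s: 18.07
tcp_pos: [0.5237, 0.0187, 0.2955]
ee_rot: [[-0.007, -1.0, -0.001], [-1.0, 0.007, -0.0], [0.0, 0.001, -1.0]]
wrist_force: [-0.0, -0.3, 0.0]
gripper_width: 0.997
gripper_force: 0.0
```

Run:
```python
from look import *
w=imaging.capture("wrist");t=imaging.capture("top")
print(places(w,"burr",.1595),places(w,"spindle_end",.195))
x=r.sense();print(np.round(x["tcp_pos"],4),np.round(x["ee_rot"],3).tolist(),x["time_s"],x["joints"][5])
print(proj(w,[.5255,.0182,.1835]))
a=w["frame"];c=proj(w,[.5255,.0182,.1835]).astype(int);y0=max(0,c[1]-90);x0=c[0]-120
A=cv2.resize(a[y0:y0+180,x0:x0+240],None,fx=3,fy=3);cv2.imwrite("pics/w5c.png",A);print(x0,y0)
b=t["frame"].astype(int);m=((b.max(2)<75)&((b.max(2)-b.min(2))<25)).astype(np.uint8);m[:, :225]=0;m[:,285:]=0;m[:195]=0;m[295:]=0
m=cv2.morphologyEx(m,cv2.MORPH_OPEN,np.ones((3,3)));n,l,s,cc=cv2.connectedComponentsWithStats(m);i=1+s[1:,4].argmax()
R=cv2.minAreaRect(np.argwhere(l==i)[:,::-1].astype(np.float32));print(R,s[i])
for q in cv2.boxPoints(R): print(q,at_z(t,q,.012).round(4))
print(at_z(t,R[0],.012))
cv2.imwrite("pics/t5c.png",cv2.resize(t["frame"][190:300,190:350],None,fx=4,fy=4))
```

```text
[(0.95, [319.9, 183.2], [0.5254, 0.0144, 0.1595])] [(0.92, [318.8, 200.8], [0.5262, 0.0199, 0.195]), (0.18, [318.7, 186.0], [0.5261, 0.0078, 0.195])]
[0.5239 0.0187 0.2959] [[-0.006, -1.0, -0.0], [-1.0, 0.006, -0.0], [0.0, 0.0, -1.0]] 18.2667 -20.14781312118378
[319.68797215 194.71751599]
199 104
((274.0, 236.0), (2.0, 2.0), 90.0) [273 235   3   3   9]
[273. 235.] [0.5045 0.1835 0.012 ]
[275. 235.] [0.5045 0.1764 0.012 ]
[275. 237.] [0.4974 0.1763 0.012 ]
[273. 237.] [0.4974 0.1834 0.012 ]
[0.50094125 0.17992437 0.012     ]
```

View pics/w5c.png

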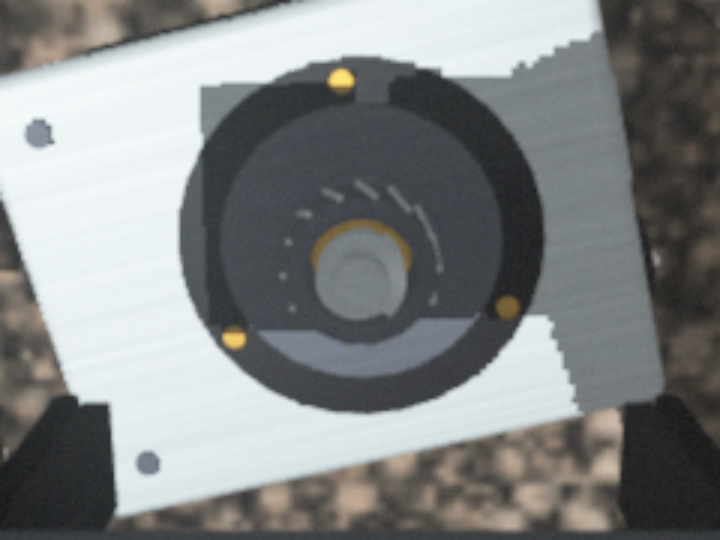

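View pics/t5c.png

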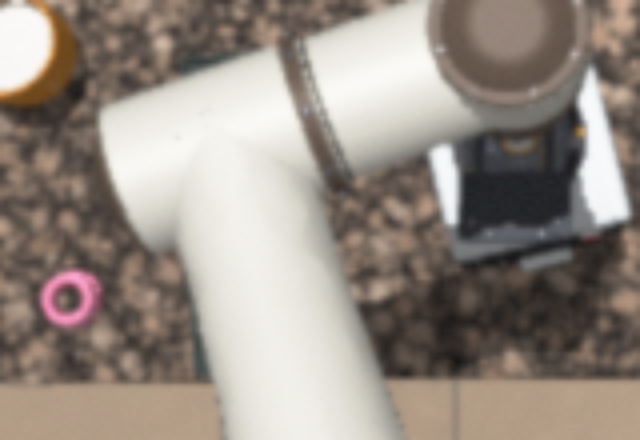

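The crop shows the burr ring standing round the spindle, spindle top at crop (362,272), with the fingers symmetric about it. The top crop shows the arm hiding the tray; the pink ring at (70,298) is left alone. I descend over the burr and grip it.

Request:
{"fn": "apply_moves", "kwargs": {"moves": [[[0.0005, -0.0015, 0.03], 0], [[0, 0, 0.03], 0], [[0, 0, 0.03], 0], [[0, 0, 0.02], 0], [[0, 0, 0.01], 0]]}}

```text
time_s: 18.68
tcp_pos: [0.5237, 0.0178, 0.173]
ee_rot: [[-0.007, -1.0, -0.005], [-1.0, 0.007, -0.001], [0.001, 0.005, -1.0]]
wrist_force: [-0.8, 0.4, -0.1]
gripper_width: 1.002
gripper_force: 0.0
```

Request:
{"fn": "apply_moves", "kwargs": {"moves": [[[0, 0, 0.005], 0], [[0, 0, 0.003], 0], [[0, 0, 0], 0]]}}

```text
time_s: 18.93
tcp_pos: [0.5261, 0.0183, 0.1687]
ee_rot: [[-0.006, -1.0, 0.001], [-1.0, 0.006, 0.0], [-0.0, -0.001, -1.0]]
wrist_force: [-0.2, -0.3, -0.6]
gripper_width: 1.003
gripper_force: 0.0
```

```bash
python3 st.py
python3 - <<'E'
from h import *
t=imaging.capture("top")
b=cv2.imread("pics/top.png").astype(int)
for row in (212,225,240,255,270,280): 
    print(row,[tuple(b[row,c]) for c in range(233,272,3)][:0], [c for c in range(225,285) if b[row,c].max()<80 and b[row,c,0]>=b[row,c,2]])
K=lambda u,v:at_z(t,(u,v),.012).round(4)
col=252;print([rr for rr in range(190,295) if b[rr,col].max()<80 and b[rr,col,0]>=b[rr,col,2]])
print(K(237,210),K(265,210),K(238.5,280),K(267,280),K(252,203.5),K(252,283.5))
E
```

```text
{'time_s': 18.9333, 'tcp_pos': [0.5261, 0.0183, 0.1687], 'wrist_force': [-0.2303, -0.3466, -0.5851], 'moment': [0.1366, -0.0034, -0.0407], 'gripper_width': 1.0032, 'gripper_force': 0.0} F tool [0.35 0.23 0.58] w mm 87.28 j6 -20.0
212 [] [236, 237]
225 [] [237, 238]
240 [] [237, 238, 239, 240, 241, 242, 243, 244, 245, 247, 249, 251, 252, 253, 254, 255, 258, 263, 264, 265]
255 [] [239, 241, 266]
270 [] [239, 240, 243, 244, 245, 247, 265, 266]
280 [] [244, 249, 252, 253, 262, 263, 264, 265, 266, 267]
[203, 204, 239, 240, 241, 242, 243, 244, 245, 246, 249, 250, 262, 263, 264, 272, 280, 281, 282]
[0.5956 0.3139 0.012 ] [0.5948 0.2134 0.012 ] [0.3481 0.3019 0.012 ] [0.3471 0.2024 0.012 ] [0.6189 0.2606 0.012 ] [0.3356 0.2545 0.012 ]
```

Tray edges from the top view: columns 237.5–266 at row 243 and rows 203–283. That gives a centre near (0.477,0.259), long side along world x, and a width of about 103 mm, which matches the description. Closing on the burr.

Request:
{"fn": "apply_moves", "kwargs": {"moves": [[[0, 0, 0.001], 0], [[0, 0, 0], 0], [[0, 0, 0], 0], [[0, 0, 0], 0], [[0, 0, 0], 0]], "hand": 0.038}}

```text
time_s: 19.4
tcp_pos: [0.5256, 0.0182, 0.1674]
ee_rot: [[-0.006, -1.0, 0.001], [-1.0, 0.006, 0.0], [-0.0, -0.001, -1.0]]
wrist_force: [1.1, 0.3, -0.1]
gripper_width: 0.706
gripper_force: 0.0
```

Request:
{"fn": "apply_moves", "kwargs": {"moves": [[[0, 0, 0], 0], [[0, 0, 0], 0], [[0, 0, 0], 0], [[0, 0, 0], 0]]}}

```text
time_s: 19.73
tcp_pos: [0.5254, 0.0182, 0.167]
ee_rot: [[-0.006, -1.0, -0.0], [-1.0, 0.006, -0.0], [0.0, 0.0, -1.0]]
wrist_force: [0.3, 0.9, 0.6]
gripper_width: 0.484
gripper_force: 30.0
```

```bash
python3 st.py
```

```text
{'time_s': 19.7333, 'tcp_pos': [0.5254, 0.0182, 0.167], 'wrist_force': [0.2806, 0.9099, 0.5594], 'moment': [0.1159, 0.0365, 0.0188], 'gripper_width': 0.4841, 'gripper_force': 30.0} F tool [-0.91 -0.28 -0.56] w mm 42.12 j6 -20.0
```

Request:
{"fn": "apply_moves", "kwargs": {"moves": [[[0, 0, -0.001], 0], [[0, 0, -0.002], 0], [[0, 0, -0.003], 0], [[0, 0, -0.004], 0], [[0, 0, 0], 0]]}}

```text
time_s: 20.15
tcp_pos: [0.5261, 0.0183, 0.178]
ee_rot: [[-0.005, -1.0, 0.002], [-1.0, 0.005, 0.0], [-0.0, -0.002, -1.0]]
wrist_force: [-0.6, -0.6, -2.3]
gripper_width: 0.488
gripper_force: 30.0
```

```bash
python3 st.py
```

```text
{'time_s': 20.15, 'tcp_pos': [0.5261, 0.0183, 0.178], 'wrist_force': [-0.5908, -0.5867, -2.3019], 'moment': [0.0659, -0.0434, 0.0435], 'gripper_width': 0.4877, 'gripper_force': 29.9996} F tool [0.59 0.59 2.3 ] w mm 42.43 j6 -20.0
```

The wrist shows the burr's weight and a 42.4 mm opening, so the burr is held. I'll raise it clear of the spindle and carry it over the tray.

Request:
{"fn": "apply_moves", "kwargs": {"moves": [[[0, 0, -0.01], 0], [[0, 0, -0.015], 0], [[0, 0, -0.015], 0], [[0, 0, -0.02], 0], [[0, 0, -0.02], 0]]}}

```text
time_s: 20.57
tcp_pos: [0.5252, 0.0181, 0.2583]
ee_rot: [[-0.006, -1.0, -0.0], [-1.0, 0.006, -0.0], [0.0, 0.0, -1.0]]
wrist_force: [0.5, 0.8, -1.5]
gripper_width: 0.485
gripper_force: 30.0
```

Request:
{"fn": "apply_moves", "kwargs": {"moves": [[[-0.015, 0.0035, 0], 0], [[-0.03, 0.007, 0], 0], [[-0.03, 0.007, 0], 0], [[-0.03, 0.007, 0], 0], [[-0.03, 0.007, 0], 0]]}}

```text
time_s: 20.98
tcp_pos: [0.4943, 0.1545, 0.258]
ee_rot: [[-0.006, -1.0, 0.001], [-1.0, 0.006, 0.0], [-0.001, -0.001, -1.0]]
wrist_force: [0.6, 0.3, -1.9]
gripper_width: 0.482
gripper_force: 30.0
```

Request:
{"fn": "apply_moves", "kwargs": {"moves": [[[-0.03, 0.007, 0], 0], [[-0.03, 0.007, 0], 0], [[-0.03, 0.007, 0], 0], [[-0.015, 0.0035, 0], 0], [[0, 0, 0], 0]]}}

```text
time_s: 21.4
tcp_pos: [0.4703, 0.2614, 0.2575]
ee_rot: [[-0.002, -1.0, 0.001], [-1.0, 0.002, 0.001], [-0.001, -0.001, -1.0]]
wrist_force: [-0.1, -0.8, -1.2]
gripper_width: 0.485
gripper_force: 30.0
```

Request:
{"fn": "apply_moves", "kwargs": {"moves": [[[0, 0, 0.025], 0], [[0, 0, 0.03], 0], [[0, 0, 0.03], 0], [[0, 0, 0.02], 0], [[0, 0, 0], 0]]}}

```text
time_s: 21.82
tcp_pos: [0.4684, 0.2558, 0.1479]
ee_rot: [[-0.007, -1.0, -0.008], [-1.0, 0.007, -0.006], [0.006, 0.008, -1.0]]
wrist_force: [-0.9, -0.2, -2.6]
gripper_width: 0.486
gripper_force: 30.0
```

Run:
```python
from look import *
w=imaging.capture("wrist");s=imaging.capture("scene")
x=r.sense();print(np.round(x["tcp_pos"],4),x["wrist_force"],x["gripper_width"],x["time_s"])
print(places(w,"tray",0),places(s,"tray",0),places(s,"dish",0))
cv2.imwrite("pics/w6.png",w["frame"])
```

```text
[0.4714 0.2581 0.1526] [-0.12082566  0.97891448 -0.76152705] 0.483218182534855 21.9167
[(0.68, [310.5, 190.4], [0.4779, 0.2604, 0.0])] [(0.91, [225.8, 233.3], [0.489, 0.2666, 0.0])] [(0.69, [366.6, 277.5], [0.4806, -0.2525, 0.0]), (0.45, [344.4, 220.1], [0.7823, -0.0596, 0.0])]
```

View pics/w6.png

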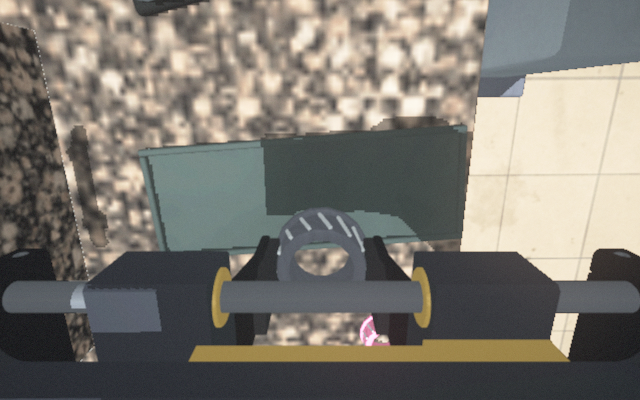

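The picture shows the burr held level between the fingers at (320,250), with the tray under it (rows 140–245, columns 145–465). The network puts the tray centre at (0.478,0.260), so the burr is on target. I lower it gently.

Request:
{"fn": "apply_moves", "kwargs": {"moves": [[[0, 0, 0.02], 0], [[0, 0, 0.02], 0], [[0, 0, 0.02], 0], [[0, 0, 0.02], 0], [[0, 0, 0.015], 0]]}}

```text
time_s: 22.48
tcp_pos: [0.4714, 0.259, 0.0573]
ee_rot: [[-0.006, -1.0, 0.001], [-1.0, 0.006, 0.001], [-0.001, -0.001, -1.0]]
wrist_force: [-0.7, -0.2, -1.2]
gripper_width: 0.481
gripper_force: 30.0
```

Request:
{"fn": "apply_moves", "kwargs": {"moves": [[[0, 0, 0.013], 0], [[0, 0, 0.012], 0], [[0, 0, 0.008], 0], [[0, 0, 0.005], 0], [[0, 0, 0.002], 0]]}}

```text
time_s: 22.9
tcp_pos: [0.4713, 0.2589, 0.0173]
ee_rot: [[-0.006, -1.0, 0.001], [-1.0, 0.006, 0.001], [-0.001, -0.001, -1.0]]
wrist_force: [0.2, 0.1, -1.7]
gripper_width: 0.482
gripper_force: 30.0
```

Request:
{"fn": "apply_moves", "kwargs": {"moves": [[[0, 0, 0.001], 0], [[0, 0, 0], 0], [[0, 0, 0], 0]]}}

```text
time_s: 23.15
tcp_pos: [0.4713, 0.2589, 0.0168]
ee_rot: [[-0.006, -1.0, 0.001], [-1.0, 0.006, 0.001], [-0.001, -0.001, -1.0]]
wrist_force: [0.4, 0.2, -1.2]
gripper_width: 0.483
gripper_force: 30.0
```

```bash
python3 st.py
```

```text
{'time_s': 23.15, 'tcp_pos': [0.4713, 0.2589, 0.0168], 'wrist_force': [0.409, 0.2134, -1.1583], 'moment': [0.0434, -0.0299, 0.0139], 'gripper_width': 0.4835, 'gripper_force': 29.9998} F tool [-0.21 -0.41  1.16] w mm 42.06 j6 -46.4
```

Request:
{"fn": "apply_moves", "kwargs": {"moves": [[[0, 0, 0.001], 0], [[0, 0, 0.001], 0], [[0, 0, 0.0005], 0], [[0, 0, 0], 0]]}}

```text
time_s: 23.48
tcp_pos: [0.4708, 0.2585, 0.0135]
ee_rot: [[-0.006, -1.0, -0.0], [-1.0, 0.006, -0.0], [0.0, 0.0, -1.0]]
wrist_force: [0.4, -0.0, -0.9]
gripper_width: 0.485
gripper_force: 30.0
```

```bash
python3 st.py
```

```text
{'time_s': 23.4833, 'tcp_pos': [0.4708, 0.2585, 0.0135], 'wrist_force': [0.3589, -0.0475, -0.8716], 'moment': [0.1198, -0.0608, 0.0444], 'gripper_width': 0.485, 'gripper_force': 29.9995} F tool [ 0.05 -0.36  0.87] w mm 42.19 j6 -46.4
```

Request:
{"fn": "apply_moves", "kwargs": {"moves": [[[0, 0, 0.0007], 0], [[0, 0, 0], 0], [[0, 0, 0], 0]]}}

```text
time_s: 23.73
tcp_pos: [0.4709, 0.2586, 0.0135]
ee_rot: [[-0.005, -1.0, 0.0], [-1.0, 0.005, 0.0], [-0.0, -0.0, -1.0]]
wrist_force: [-2.7, -1.0, 4.9]
gripper_width: 0.487
gripper_force: 30.0
```

```bash
python3 st.py
```

```text
{'time_s': 23.7333, 'tcp_pos': [0.4709, 0.2586, 0.0135], 'wrist_force': [-2.6966, -0.9663, 4.8937], 'moment': [-0.1143, 0.626, -0.0346], 'gripper_width': 0.4869, 'gripper_force': 30.001} F tool [ 0.98  2.69 -4.89] w mm 42.36 j6 -46.4
```

The burr is on the tray floor: +4.9 N, stopped at z 0.0135. I release it and retreat.

Request:
{"fn": "apply_moves", "kwargs": {"moves": [[[0, 0, -0.0004], 0], [[0, 0, 0], 0], [[0, 0, 0], 0], [[0, 0, 0], 0], [[0, 0, 0], 0]], "hand": 0.06}}

```text
time_s: 24.15
tcp_pos: [0.471, 0.2586, 0.0131]
ee_rot: [[-0.006, -1.0, 0.0], [-1.0, 0.006, 0.0], [-0.0, -0.0, -1.0]]
wrist_force: [0.1, 0.5, 0.8]
gripper_width: 0.676
gripper_force: 0.0
```

Request:
{"fn": "apply_moves", "kwargs": {"moves": [[[0, 0, -0.005], 0], [[0, 0, -0.01], 0], [[0, 0, -0.02], 0], [[0, 0, -0.03], 0], [[0, 0, -0.03], 0]]}}

```text
time_s: 24.57
tcp_pos: [0.4706, 0.2582, 0.1096]
ee_rot: [[-0.006, -1.0, -0.001], [-1.0, 0.006, -0.001], [0.001, 0.001, -1.0]]
wrist_force: [0.2, 0.4, 0.4]
gripper_width: 0.689
gripper_force: 0.0
```

Request:
{"fn": "apply_moves", "kwargs": {"moves": [[[0, 0, -0.03], 0], [[0, 0, -0.03], 0], [[0, 0, 0], 0], [[0, 0, 0], 0]]}}

```text
time_s: 24.9
tcp_pos: [0.4717, 0.2594, 0.1713]
ee_rot: [[-0.006, -1.0, 0.004], [-1.0, 0.006, 0.004], [-0.004, -0.004, -1.0]]
wrist_force: [0.5, 0.4, -1.0]
gripper_width: 0.688
gripper_force: 0.0
```

```bash
python3 st.py
python3 - <<'E'
from look import *
w=imaging.capture("wrist");s=imaging.capture("scene")
print(places(w,"burr",.006),places(w,"tray",0),places(s,"nut",.008),places(s,"dish",0))
cv2.imwrite("pics/w7.png",w["frame"])
E
```

```text
{'time_s': 24.9, 'tcp_pos': [0.4717, 0.2594, 0.1713], 'wrist_force': [0.458, 0.3781, -1.0147], 'moment': [0.0205, -0.0055, 0.0092], 'gripper_width': 0.6885, 'gripper_force': 0.0} F tool [-0.38 -0.45  1.02] w mm 59.9 j6 -46.4
[(0.77, [384.2, 308.3], [0.4054, 0.4044, 0.006]), (0.71, [323.7, 177.8], [0.4707, 0.2578, 0.006])] [(0.82, [312.4, 179.6], [0.4819, 0.261, 0.0])] [(0.87, [433.5, 284.0], [0.5314, -0.4339, 0.008]), (0.76, [371.7, 274.9], [0.489, -0.2647, 0.008])] [(0.94, [370.2, 275.8], [0.4935, -0.2592, 0.0])]
```

View pics/w7.png

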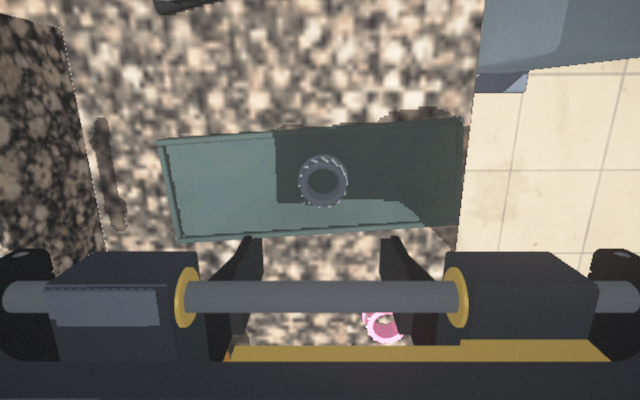

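The burr stands flat at (323,181) near the middle of the tray (rows 125–240), and the nut is in the dish. The arm is clear of everything, so I hand the job in.

```bash
python3 -c "
from station import r
print(r.finish_job())"
```

```text
the job is handed in; nothing more can be done
None
```

The job is handed in: the nut was unscrewed clockwise at low force and lies in the blue dish, and the burr stands flat near the middle of the dark tray (about 25 s used); the hand-in returned no verdict.

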